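# Square a wooden box into its display corner on a flea-market stall

## Task

On the stall table, push the dark wooden box along the table until its long side lies flat against the wooden ledge strip at the back and one end touches the dark metal end block, so that it sits square and snug in the corner they form. Push it only, with the fingers: keep it flat on the table the whole time, do not pick it up. Leave the other pieces where they stand, and finish with the fingers clear of the box.

Things in the scene. Friction and masses are not known exactly. Their poses are not given: they have to be found in the camera images.
- chest: Closed dark wooden box with brass corner caps, loose on the table, about 0.4 to 0.85 kg: 100 mm along its own x, 150 mm along its own y (the long sides), 65 mm high, too wide to grip. Origin at the centre of its underside, z up. It starts standing 75 to 150 mm short of the ledge, turned up to about 20 degrees to it; its +x long side faces the ledge.
- ledge: Fixed straight strip of light wood on the table beyond the box, 25 mm along its x, 580 mm along its y, 35 mm high. Origin at the centre of its underside. Its own -x face (12.5 mm from the origin) looks towards the robot and the box; its length runs along its y. Turned up to about 9 degrees from the world axes.
- end_block: Fixed dark metal block, the end stop, 90 mm along its x, 36 mm along its y, 60 mm high with a narrower 12 mm step on top (72 mm in all). Origin at the centre of its underside, axes parallel to the ledge's. It stands in front of the ledge and touching it, about 240 mm from the ledge's middle, at the left or the right end; the box belongs on its inner side (towards the middle of the ledge).
- sugar_bowl: White ceramic bowl with blue lid, loose, 76 mm across, 64 mm high, in front of the ledge at the end opposite the end block, about 240 mm from the ledge's middle. Origin at the centre of its underside. Not to be disturbed.
- candlestick: Brass candlestick, loose, 80 mm across the foot, 130 mm high, off to one side of the box. Origin at the centre of its underside. Not to be disturbed.
- mug: Blue ceramic mug, loose, 76 mm across with a handle on its +y side, 85 mm high, off to the other side of the box. Origin at the centre of its underside. Not to be disturbed.
- figurine: Small white ceramic figurine, loose, 52 mm across the foot, 93 mm high, behind the ledge. Origin at the centre of its underside. Not to be disturbed.

How it is judged (in metres and radians):
At the end, for the whole second after the job is handed in: The box stands flat and still on the table, its long side within 5 mm of the ledge's front face and within 2 degrees of parallel to it, one end within 5 mm of the inner side of the end block (x of chest in the frame of ledge between -0.0675 and -0.058 m and y of chest in the frame of ledge between -0.19 and 0.19 m and angle between the x axis of chest and the x axis of ledge, either way round below 0.035 rad and (y of chest in the frame of end_block between 0.089 and 0.098 m or y of chest in the frame of end_block between -0.098 and -0.089 m) and height (world z) of chest below 0.004 m and angle between chest's own z axis and vertical below 0.03 rad and linear speed of chest below 0.01 m/s); the robot touches nothing.
It fails at once if the box is lifted or tipped off the table (height (world z) of chest above 0.012 m or angle between chest's own z axis and vertical above 0.2 rad).
It fails at once if the sugar bowl is moved more than 20 mm or knocked over (distance of sugar_bowl from where it was at the start of the episode above 0.02 m or angle between sugar_bowl's own z axis and vertical above 0.4 rad).
It fails at once if the candlestick is moved more than 20 mm or knocked over (distance of candlestick from where it was at the start of the episode above 0.02 m or angle between candlestick's own z axis and vertical above 0.4 rad).
It fails at once if the mug is moved more than 20 mm or knocked over (distance of mug from where it was at the start of the episode above 0.02 m or angle between mug's own z axis and vertical above 0.4 rad).
It fails at once if the figurine is moved more than 20 mm or knocked over (distance of figurine from where it was at the start of the episode above 0.02 m or angle between figurine's own z axis and vertical above 0.4 rad).
It also fails if it takes over 64 s, if anything falls off the work surface, if the arm or the gripper's body presses on something with over 40 N, if the wrist force passes 120 N, or if a joint passes its speed limit or range.

## Robot

A 6-joint arm with a two-finger parallel gripper is mounted at the origin on the work surface. World frame = base frame: x ahead of the robot, y to its left, z up, the work surface at z = 0. Lengths are in mm, angles in rad, forces in N, time in s.
With the tool pointing down it reaches from about 350 to 975 mm from the base axis. Payload 4.9 kg.
Tool frame: the origin (TCP) lies where the fingers leave the gripper's body, on its centre line; the fingertips stand 73 mm ahead of it and the grasp point (between the pads) lies 54 mm ahead of it; z points along the fingers, y is the line along which they close (so a half turn about z gives the same grasp; the last joint's range is limited). The gripper opens to 85 mm and grips with 20 to 120 N. Pads are 22 mm wide; open, the fingers measure 114 mm over their backs; the gripper's body (76 mm by 85 mm) begins 54 mm behind the grasp point. The pads swing forward as they close: fully open they stand 13 mm farther back than shut.
Start: joints at [1.137, 0.053, 1.613, -0, 1.476, -0.119], TCP at [193.506, 594.271, 303.904] pointing down, gripper open.
Joint ranges: [-3.01, 3.01], [-1.01, 2.22], [0.06, 2.58], [-1.02, 4.17], [0.09, 2.62], [-3.14, 3.14]. Speed limits (rad/s): [2.57, 2.57, 3.14, 3.14, 3.14, 3.14].

## Interface

Orientations are given as [roll, pitch, yaw] about the fixed x, y, z axes, in that order (R = Rz(yaw) Ry(pitch) Rx(roll)).
In Python, from plant import * gives the robot as it stands.
- The arm moves only by the shell command python3 -m creep 'ROWS'. ROWS is JSON, a list of rows, each an object of numbers: "fingers": the opening, from 0 (shut) to 1 (fully open); "tx", "ty", "tz": the shift along the tool's x, y, z in m; "rx", "ry", "rz": the turn, a rotation vector about the tool's x, y, z in degrees. A call has 1 to 5 rows; each row is the pose to reach, as a shift and turn from the pose commanded when the call began, along the tool's axes at that moment; what a row does not reach only later rows make up. A row lasts 1/10 s, in which the tool goes at most 50 mm and 8.59 degrees, less where a joint would pass 70% of its speed; a pose out of reach is approached as far as the arm can. A call with a gripper value outside its range is refused whole. The fingers move at their own pace and stop on an object; the grip force is fixed at half the most. Time passes only in rows, so rows that repeat a pose let the fingers close. It gives the time, the measured TCP pose, the force, the opening and the grip force at its end, in the units of the state.
- read_state(): the state, without advancing time (a new reading comes with each control period).
- capture(name): name is "side" or "top" or "wrist"; returns a dict with "image" (480x640x3 uint8, blue, green, red), "camera_matrix" (3x3 intrinsics, pixels), "position" and "orientation" of the camera in the world; the wrist camera has in their place "T_tool_cam" (4x4, takes a point from camera to tool coordinates, whose origin is the TCP and whose axes are the flange's). Camera axes: x right, y down, z forward; pixel columns grow to the right and rows downward; lengths in mm; the calibration is good to about 2 mm. A picture is of the moment at which its call begins: read the wrist's pose just before it. There is no depth.
- hand_in(): hands the job in; it is judged then, once.
The state is a dict: "t": time; "joint_pos": joint angles; "qvel": joint speeds; "effort": joint torques, N m; "tool_pos": TCP position; "tool_rot": TCP orientation; "force": force on the tool from outside, world axes, zero at the start; "ft_torque": the same for the moment, N m; "width": opening from 0.0 (shut) to 1.0 (fully open); "finger_force": force on a finger pad.
Only numpy, scipy, OpenCV 4.12 (cv2) and the standard library are available. Lean on these libraries where they do the work, as an engineer would, in place of code of your own. Each camera call takes 0.05 s, during which the arm holds its last target. There are 200 camera calls.

## Working session

There is one attempt and no reset: what is moved stays moved. The work goes in short steps, Python scripts to look and compute and a shell command to move; the robot and the scene stay as the last step left them, time stands still between calls to the robot, and variables do not carry over. Pictures are saved under pics/ and viewed, at most 10 in all, crops included, and the job is handed in when it is done.

```bash
mkdir -p pics; ls; python3 - <<'E'
from plant import *
import cv2,json
s=read_state(); print({k:(s[k]) for k in('t','tool_pos','tool_rot','force','width')})
for n in('top','side'):
    c=capture(n); cv2.imwrite(f'pics/{n}0.png',c['image']); print(n,c['camera_matrix'],c['position'],c['orientation'])
E
```

```text
pics
{'t': 0.0, 'tool_pos': array([193.32000453, 593.84607846, 302.66114314]), 'tool_rot': array([-3.13953635e+00, -2.66996251e-04,  2.82673248e+00]), 'force': array([ 0.24804399, -0.75470263,  0.39324227]), 'width': 1.0011652990269255}
top [[558.0862372    0.         319.72793467]
 [  0.         558.0862372  248.28807362]
 [  0.           0.           1.        ]] [ 473.39418355   -4.576827   1386.94886329] [-3.04888711  0.0052732  -1.58030262]
side [[467.38762088   0.         323.13318228]
 [  0.         467.38762088 238.58791299]
 [  0.           0.           1.        ]] [516.49271135 672.17667976 789.16349898] [-2.41019145 -0.01666314 -2.98250002]
```

View pics/top0.png

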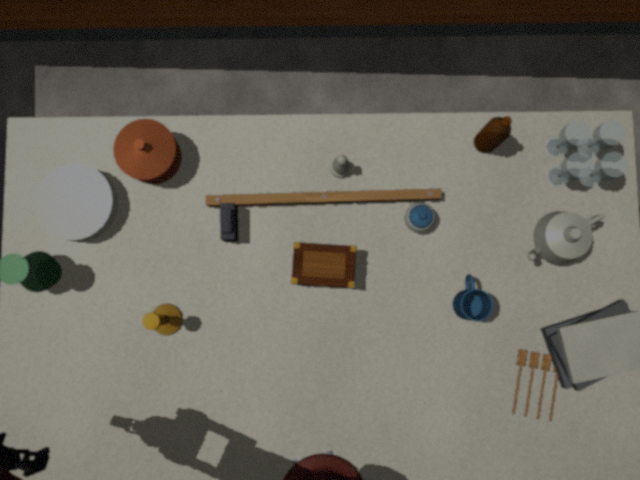

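View pics/side0.png

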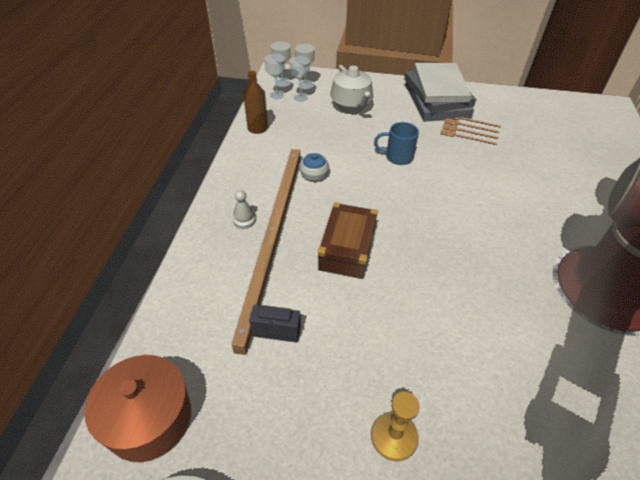

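The top view has up as world +x and left as +y. The ledge runs from about (207,200) to (441,194), the end block is at (229,222), at the left (+y) end, and the chest is around (324,265). The bowl is at (420,217), the mug at (473,305) and the candlestick at (165,319). The side view shows the same layout. Next I'll enlarge the corners.

```bash
python3 - <<'E'
import cv2
im=cv2.imread('pics/top0.png')[180:300,200:360]
cv2.imwrite('pics/crop0.png',cv2.convertScaleAbs(cv2.resize(im,None,fx=5,fy=5,interpolation=cv2.INTER_CUBIC),alpha=1.5))
E
cat > h.py <<'E'
from plant import *
import numpy as np
from scipy.spatial.transform import Rotation as R
CAM=dict(
top=(np.array([[558.0862372,0,319.72793467],[0,558.0862372,248.28807362],[0,0,1]]),np.array([473.39418355,-4.576827,1386.94886329]),R.from_euler('xyz',[-3.04888711,.0052732,-1.58030262]).as_matrix()),
side=(np.array([[467.38762088,0,323.13318228],[0,467.38762088,238.58791299],[0,0,1]]),np.array([516.49271135,672.17667976,789.16349898]),R.from_euler('xyz',[-2.41019145,-.01666314,-2.98250002]).as_matrix()))
def px2w(cam,uv,z):
    K,p,Rm=CAM[cam]; d=Rm@np.linalg.solve(K,[*uv,1]); return p+d*(z-p[2])/d[2]
def w2px(cam,P):
    K,p,Rm=CAM[cam]; q=K@(Rm.T@(np.asarray(P)-p)); return q[:2]/q[2]
E
```

```text
(no output)
```

View pics/crop0.png

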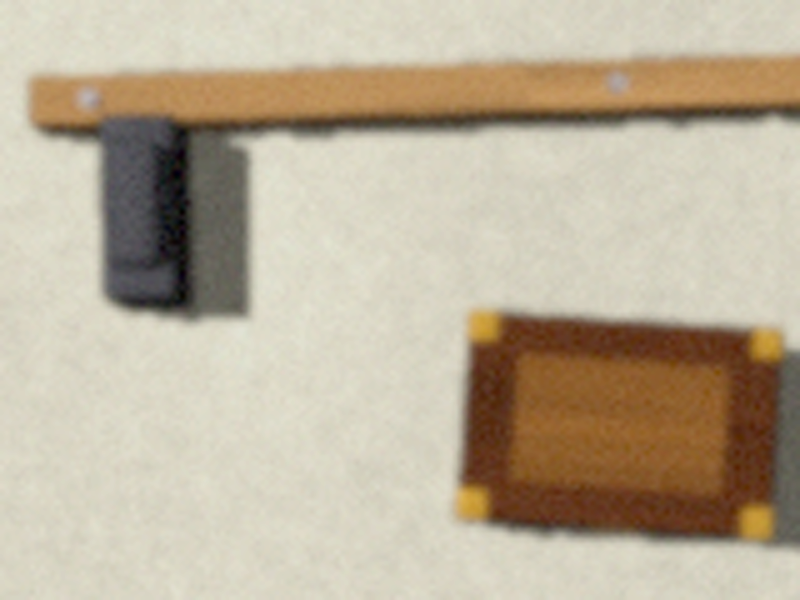

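The crop (5x, origin 200,180) shows the chest top corners at TL (470,310), TR (783,328), BR (773,540) and BL (457,520). The ledge's front top edge runs from (40,130) to (800,107), and the foot of the block's inner face is at about (187,303).

```bash
cat >> h.py <<'E'
def crop(uv,o=(200,180),f=5): return np.array(o)+(np.array(uv)+.5)/f-.5
E
python3 - <<'E'
from h import *
np.set_printoptions(precision=1,suppress=True)
c=np.array([px2w('top',crop(p),65) for p in [(470,310),(783,328),(773,540),(457,520)]])
print(c[:,:2],'chest centre',c.mean(0)[:2],'yaw',np.degrees(np.arctan2(*(c[0]-c[3]+c[1]-c[2])[[1,0]])), 'yawlong',np.degrees(np.arctan2(*-(c[0]-c[1]+c[3]-c[2])[[0,1]])),np.linalg.norm(c[0]-c[1]),np.linalg.norm(c[0]-c[3]))
a,b=[px2w('top',crop(p),35) for p in [(40,130),(800,107)]]
print('ledge front',a,b,'ang',np.degrees(np.arctan2(-(b-a)[0],(b-a)[1]))) 
print('block inner foot',px2w('top',crop((187,303)),0),'block inner top',px2w('top',crop((172,295)),60))
for n,uv,z in [('bowl',(420,217),40),('mug',(473,305),60),('mugfar',(470,280),60),('candle',(167,319),0),('fig',(342,170),20),('ledgeR',(441,194),35),('ledgeL',crop((32,100)),35)]: print(n,px2w('top',uv,z)[:2])
# side check
for n,uv,z in [('chest near corner top',(361,275-12),65),('block',(299,313),60)]: print(n,px2w('side',uv,z))
for p in c: print(w2px('side',p))
s=read_state(); print(R.from_euler('xyz',s['tool_rot']).as_matrix())
E
```

```text
[[613.   63.3]
 [602.9 -85.6]
 [502.3 -79.3]
 [513.1  70. ]] chest centre [557.8  -7.9] yaw -3.6988663766171 yawlong -175.97425088332045 149.27818679166887 100.05940094431686
ledge front [707.1 275.4  35. ] [714.6 -97.5  35. ] ang -178.8437408217444
block inner foot [624.8 208.2   0. ] block inner top [622.2 206.2  60. ]
bowl [ 672.7 -243.5]
mug [ 458.7 -359.5]
mugfar [ 517.7 -354.5]
candle [430.7 380.5]
fig [795.9 -55.9]
ledgeR [ 729.9 -297.3]
ledgeL [722.  279.5]
chest near corner top [522.9  79.9  65. ]
block [622.7 212.6  60. ]
[317.8 250.8]
[333.3 201.6]
[377.8 209. ]
[366.3 259.8]
[[-1.   0.3 -0. ]
 [ 0.3  1.  -0. ]
 [ 0.  -0.  -1. ]]
```

The chest is at about (558,-8) with yaw -3.8°. The ledge yaw is about +1.15°, its front face is at x≈710, and the block's inner face is at y≈207. The plan is to push +x with open fingers up to the ledge, then +y along it to the block. First I turn and travel at height.

```bash
R='{"tx":-0.425,"ty":-0.4915,"tz":0,"rz":-19.2,"fingers":1}'; python3 -m creep '[{"tx":-0.425,"ty":-0.4915,"rz":-19.2,"fingers":1},{"tx":-0.425,"ty":-0.4915,"rz":-19.2,"fingers":1},{"tx":-0.425,"ty":-0.4915,"rz":-19.2,"fingers":1},{"tx":-0.425,"ty":-0.4915,"rz":-19.2,"fingers":1},{"tx":-0.425,"ty":-0.4915,"rz":-19.2,"fingers":1}]'
```

```text
$[0]: bad value
```

```bash
python3 -m creep '[{"fingers":1,"tx":-0.425,"ty":-0.49,"tz":0,"rx":0,"ry":0,"rz":-19.2},{"fingers":1,"tx":-0.425,"ty":-0.49,"tz":0,"rx":0,"ry":0,"rz":-19.2},{"fingers":1,"tx":-0.425,"ty":-0.49,"tz":0,"rx":0,"ry":0,"rz":-19.2},{"fingers":1,"tx":-0.425,"ty":-0.49,"tz":0,"rx":0,"ry":0,"rz":-19.2},{"fingers":1,"tx":-0.425,"ty":-0.49,"tz":0,"rx":0,"ry":0,"rz":-19.2}]'
```

```text
t: 0.6
tool_pos: [290.8, 362.3, 303.3]
tool_rot: [-3.141, -0.0, -3.12]
force: [-0.2, -0.3, -0.0]
width: 1.005
finger_force: 0.0
```

```bash
python3 -m creep '[{"fingers":1,"tx":-0.146,"ty":-0.37,"tz":0,"rx":0,"ry":0,"rz":0},{"fingers":1,"tx":-0.146,"ty":-0.37,"tz":0,"rx":0,"ry":0,"rz":0},{"fingers":1,"tx":-0.146,"ty":-0.37,"tz":0,"rx":0,"ry":0,"rz":0},{"fingers":1,"tx":-0.146,"ty":-0.37,"tz":0,"rx":0,"ry":0,"rz":0},{"fingers":1,"tx":-0.146,"ty":-0.37,"tz":0,"rx":0,"ry":0,"rz":0}]'; python3 -m creep '[{"fingers":1,"tx":-0.06,"ty":-0.145,"tz":0,"rx":0,"ry":0,"rz":0},{"fingers":1,"tx":-0.06,"ty":-0.145,"tz":0,"rx":0,"ry":0,"rz":0},{"fingers":1,"tx":-0.06,"ty":-0.145,"tz":0,"rx":0,"ry":0,"rz":0}]'
```

```text
t: 1.1
tool_pos: [387.2, 131.6, 303.7]
tool_rot: [3.141, 0.001, -3.121]
force: [0.3, 0.6, -0.6]
width: 0.998
finger_force: 0.0
t: 1.4
tool_pos: [447.4, -6.0, 303.7]
tool_rot: [3.141, 0.0, -3.122]
force: [2.2, 1.6, -0.3]
width: 1.0
finger_force: 0.0
```

```bash
python3 -m creep '[{"fingers":1,"tx":0.01,"ty":0,"tz":0.05,"rx":0,"ry":0,"rz":0},{"fingers":1,"tx":0.01,"ty":0,"tz":0.1,"rx":0,"ry":0,"rz":0},{"fingers":1,"tx":0.01,"ty":0,"tz":0.15,"rx":0,"ry":0,"rz":0},{"fingers":1,"tx":0.01,"ty":0,"tz":0.19,"rx":0,"ry":0,"rz":0},{"fingers":1,"tx":0.01,"ty":0,"tz":0.217,"rx":0,"ry":0,"rz":0}]'; python3 -m creep '[{"fingers":1,"tx":0,"ty":0,"tz":0,"rx":0,"ry":0,"rz":0}]'
python3 - <<'E'
from plant import *
import cv2
c=capture('side'); cv2.imwrite('pics/side1.png',cv2.convertScaleAbs(cv2.resize(c['image'][130:380,220:500],None,fx=2.5,fy=2.5),alpha=1.4))
E
```

```text
t: 1.9
tool_pos: [434.8, -3.7, 83.0]
tool_rot: [3.14, -0.005, -3.122]
force: [0.3, -0.3, -0.2]
width: 1.001
finger_force: 0.0
t: 2.0
tool_pos: [433.4, -3.4, 82.1]
tool_rot: [3.139, -0.011, -3.121]
force: [-0.5, 0.2, 0.0]
width: 1.001
finger_force: 0.0
```

View pics/side1.png

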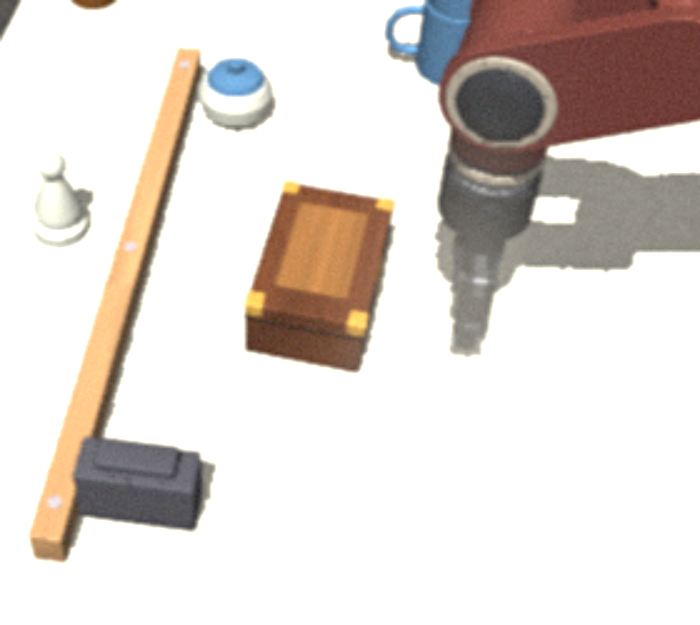

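The gripper is down in front of the chest, at crop (470,340), with a clear gap and nothing else close by. Now the push towards the ledge.

```bash
python3 -m creep '[{"fingers":1,"tx":-0.02,"ty":0,"tz":0,"rx":0,"ry":0,"rz":0},{"fingers":1,"tx":-0.035,"ty":0,"tz":0,"rx":0,"ry":0,"rz":0},{"fingers":1,"tx":-0.045,"ty":0,"tz":0,"rx":0,"ry":0,"rz":0},{"fingers":1,"tx":-0.055,"ty":0,"tz":0,"rx":0,"ry":0,"rz":0},{"fingers":1,"tx":-0.063,"ty":0,"tz":0,"rx":0,"ry":0,"rz":0}]'; python3 -m creep '[{"fingers":1,"tx":-0.008,"ty":0,"tz":0,"rx":0,"ry":0,"rz":0},{"fingers":1,"tx":-0.016,"ty":0,"tz":0,"rx":0,"ry":0,"rz":0},{"fingers":1,"tx":-0.024,"ty":0,"tz":0,"rx":0,"ry":0,"rz":0},{"fingers":1,"tx":-0.032,"ty":0,"tz":0,"rx":0,"ry":0,"rz":0},{"fingers":1,"tx":-0.04,"ty":0,"tz":0,"rx":0,"ry":0,"rz":0}]';  python3 -m creep '[{"fingers":1,"tx":-0.008,"ty":0,"tz":0,"rx":0,"ry":0,"rz":0},{"fingers":1,"tx":-0.016,"ty":0,"tz":0,"rx":0,"ry":0,"rz":0},{"fingers":1,"tx":-0.024,"ty":0,"tz":0,"rx":0,"ry":0,"rz":0},{"fingers":1,"tx":-0.032,"ty":0,"tz":0,"rx":0,"ry":0,"rz":0},{"fingers":1,"tx":-0.04,"ty":0,"tz":0,"rx":0,"ry":0,"rz":0}]'
```

```text
t: 2.55
tool_pos: [500.1, -3.2, 87.8]
tool_rot: [-3.14, -0.003, -3.122]
force: [-7.1, -2.6, 4.0]
width: 0.998
finger_force: 3.9
t: 3.05
tool_pos: [538.9, -1.9, 87.2]
tool_rot: [3.141, -0.006, -3.121]
force: [-10.0, -0.8, 8.2]
width: 0.999
finger_force: 5.1
t: 3.55
tool_pos: [578.9, -1.0, 87.2]
tool_rot: [3.141, -0.006, -3.121]
force: [-10.0, -0.9, 7.6]
width: 1.003
finger_force: 4.8
```

```bash
python3 -m creep '[{"fingers":1,"tx":-0.005,"ty":0,"tz":0,"rx":0,"ry":0,"rz":0},{"fingers":1,"tx":-0.01,"ty":0,"tz":0,"rx":0,"ry":0,"rz":0},{"fingers":1,"tx":-0.014,"ty":0,"tz":0,"rx":0,"ry":0,"rz":0},{"fingers":1,"tx":-0.017,"ty":0,"tz":0,"rx":0,"ry":0,"rz":0},{"fingers":1,"tx":-0.019,"ty":0,"tz":0,"rx":0,"ry":0,"rz":0}]'
python3 - <<'E'
from plant import *
import cv2
c=capture('top'); cv2.imwrite('pics/top2.png',cv2.convertScaleAbs(cv2.resize(c['image'][180:300,200:360],None,fx=5,fy=5,interpolation=cv2.INTER_CUBIC),alpha=1.5))
E
```

```text
t: 4.05
tool_pos: [597.9, -0.7, 87.2]
tool_rot: [3.141, -0.006, -3.121]
force: [-8.6, -0.3, 6.5]
width: 0.999
finger_force: 4.7
```

View pics/top2.png

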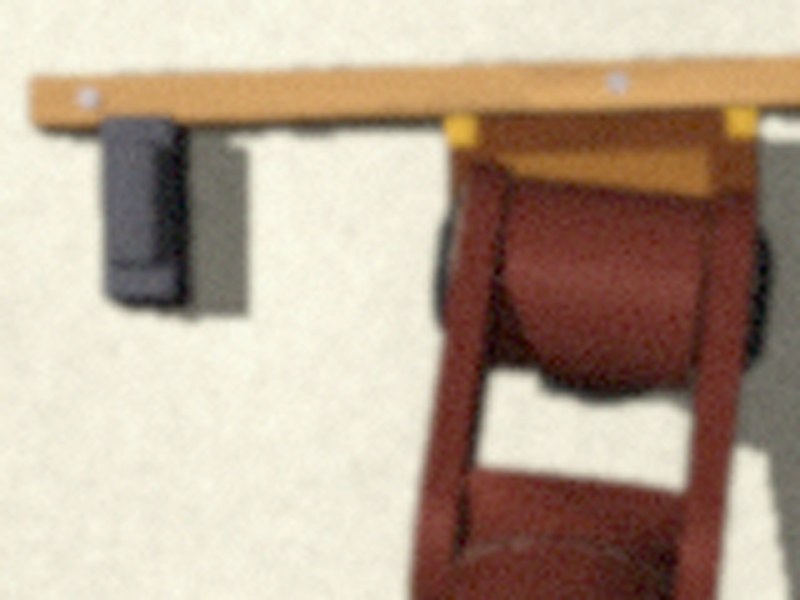

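The chest's front edge, from (445,115) to (755,107), is parallel to the ledge with about 3–5 mm of gap left. I'll creep until the force rises.

```bash
python3 -m creep '[{"fingers":1,"tx":-0.001,"ty":0,"tz":0,"rx":0,"ry":0,"rz":0},{"fingers":1,"tx":-0.002,"ty":0,"tz":0,"rx":0,"ry":0,"rz":0},{"fingers":1,"tx":-0.003,"ty":0,"tz":0,"rx":0,"ry":0,"rz":0}]'; python3 -m creep '[{"fingers":1,"tx":-0.001,"ty":0,"tz":0,"rx":0,"ry":0,"rz":0},{"fingers":1,"tx":-0.002,"ty":0,"tz":0,"rx":0,"ry":0,"rz":0}]'
```

```text
t: 4.4
tool_pos: [600.7, -0.6, 87.2]
tool_rot: [3.141, -0.006, -3.121]
force: [-8.4, -0.1, 5.8]
width: 1.0
finger_force: 4.6
t: 4.6
tool_pos: [602.7, -0.6, 87.2]
tool_rot: [3.141, -0.006, -3.121]
force: [-9.0, -0.5, 5.7]
width: 0.999
finger_force: 4.6
```

```bash
for i in 1 2 3; do python3 -m creep '[{"fingers":1,"tx":-0.001,"ty":0,"tz":0,"rx":0,"ry":0,"rz":0}]'|sed -n '2p;4p'; done
```

```text
tool_pos: [603.7, -0.6, 87.2]
force: [-9.5, -0.1, 6.0]
tool_pos: [604.5, -0.5, 87.2]
force: [-13.5, -0.6, 10.3]
tool_pos: [604.6, -0.5, 87.2]
force: [-16.9, -0.3, 13.3]
```

Contact with the ledge is at TCP x≈604.5. Now I back off, lift, turn 90° and move round to the -y end.

```bash
python3 -m creep '[{"fingers":1,"tx":0.03,"ty":0,"tz":0,"rx":0,"ry":0,"rz":0},{"fingers":1,"tx":0.07,"ty":0,"tz":0,"rx":0,"ry":0,"rz":0},{"fingers":1,"tx":0.07,"ty":0,"tz":-0.04,"rx":0,"ry":0,"rz":0},{"fingers":1,"tx":0.07,"ty":0,"tz":-0.09,"rx":0,"ry":0,"rz":0},{"fingers":1,"tx":0.07,"ty":0,"tz":-0.12,"rx":0,"ry":0,"rz":0}]'; python3 -m creep '[{"fingers":0.5,"tx":0,"ty":-0.13,"tz":0,"rx":0,"ry":0,"rz":40},{"fingers":0.5,"tx":0,"ty":-0.13,"tz":0,"rx":0,"ry":0,"rz":40},{"fingers":0.5,"tx":0,"ty":-0.13,"tz":0,"rx":0,"ry":0,"rz":40},{"fingers":0.5,"tx":0,"ty":-0.13,"tz":0,"rx":0,"ry":0,"rz":40},{"fingers":0.5,"tx":0,"ty":-0.13,"tz":0,"rx":0,"ry":0,"rz":40}]'; python3 -m creep '[{"fingers":0.5,"tx":0,"ty":0,"tz":0,"rx":0,"ry":0,"rz":40},{"fingers":0.5,"tx":0,"ty":0,"tz":0,"rx":0,"ry":0,"rz":40},{"fingers":0.5,"tx":0,"ty":0,"tz":0,"rx":0,"ry":0,"rz":40},{"fingers":0.5,"tx":0,"ty":0,"tz":0,"rx":0,"ry":0,"rz":40},{"fingers":0.5,"tx":0,"ty":0,"tz":0,"rx":0,"ry":0,"rz":40}]'; python3 -m creep '[{"fingers":0.5,"tx":0,"ty":0,"tz":0,"rx":0,"ry":0,"rz":7},{"fingers":0.5,"tx":0,"ty":0,"tz":0,"rx":0,"ry":0,"rz":10},{"fingers":0.5,"tx":0,"ty":0,"tz":0,"rx":0,"ry":0,"rz":10}]'
```

```text
t: 5.4
tool_pos: [538.0, -2.1, 211.0]
tool_rot: [-3.141, 0.005, -3.121]
force: [0.8, -0.1, 0.4]
width: 1.001
finger_force: 0.0
t: 5.9
tool_pos: [540.0, -133.3, 207.6]
tool_rot: [3.141, 0.001, 2.457]
force: [0.2, -0.0, -0.6]
width: 0.5
finger_force: 0.0
t: 6.4
tool_pos: [540.1, -132.0, 207.5]
tool_rot: [3.141, 0.0, 1.761]
force: [-0.5, -0.1, 0.1]
width: 0.5
finger_force: 0.0
t: 6.7
tool_pos: [540.1, -132.0, 207.5]
tool_rot: [3.141, 0.0, 1.591]
force: [-0.1, 0.3, 0.3]
width: 0.498
finger_force: 0.0
```

```bash
python3 - <<'E'
from plant import *
import cv2
c=capture('top'); cv2.imwrite('pics/top3.png',cv2.convertScaleAbs(cv2.resize(c['image'][180:300,200:360],None,fx=5,fy=5,interpolation=cv2.INTER_CUBIC),alpha=1.5))
print(read_state()['tool_pos'],read_state()['tool_rot'],read_state()['joint_pos'])
E
```

```text
[ 540.09458847 -131.96440158  207.39688155] [3.14100803e+00 1.91321357e-04 1.59238915e+00] [-3.73515469e-01 -3.20154886e-02  1.86388803e+00  5.01531412e-05
  1.30910689e+00 -3.95121305e-01]
```

View pics/top3.png

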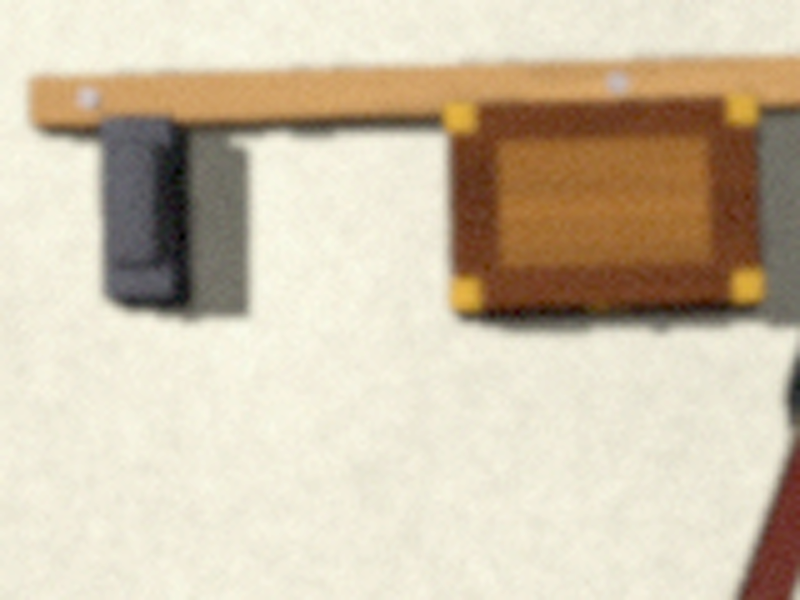

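The chest's top corners are at TL (443,103), TR (757,94), BR (763,303) and BL (450,313), so it lies parallel and flush with the ledge. I'll go to the -y end and descend there.

```bash
python3 -m creep '[{"fingers":0.5,"tx":0,"ty":0.05,"tz":0,"rx":0,"ry":0,"rz":0},{"fingers":0.5,"tx":0,"ty":0.1,"tz":0,"rx":0,"ry":0,"rz":0},{"fingers":0.5,"tx":0,"ty":0.12,"tz":0.02,"rx":0,"ry":0,"rz":0},{"fingers":0.5,"tx":0,"ty":0.12,"tz":0.07,"rx":0,"ry":0,"rz":0},{"fingers":0.5,"tx":0,"ty":0.12,"tz":0.115,"rx":0,"ry":0,"rz":0}]'; python3 -m creep '[{"fingers":0.5,"tx":0.01,"ty":0,"tz":0.005,"rx":0,"ry":0,"rz":0},{"fingers":0.5,"tx":0.02,"ty":0,"tz":0.005,"rx":0,"ry":0,"rz":0},{"fingers":0.5,"tx":0.03,"ty":0,"tz":0.005,"rx":0,"ry":0,"rz":0},{"fingers":0.5,"tx":0.04,"ty":0,"tz":0.005,"rx":0,"ry":0,"rz":0},{"fingers":0.5,"tx":0.046,"ty":0,"tz":0.005,"rx":0,"ry":0,"rz":0}]'
```

```text
t: 7.25
tool_pos: [661.4, -129.7, 91.7]
tool_rot: [3.139, 0.001, 1.593]
force: [-0.0, -0.6, -0.9]
width: 0.496
finger_force: 0.0
t: 7.75
tool_pos: [661.0, -83.9, 90.8]
tool_rot: [3.136, 0.004, 1.592]
force: [0.1, -7.3, 3.4]
width: 0.497
finger_force: 0.0
```

```bash
python3 -m creep '[{"fingers":0.5,"tx":0.008,"ty":0,"tz":0,"rx":0,"ry":0,"rz":0},{"fingers":0.5,"tx":0.016,"ty":0,"tz":0,"rx":0,"ry":0,"rz":0},{"fingers":0.5,"tx":0.024,"ty":0,"tz":0,"rx":0,"ry":0,"rz":0},{"fingers":0.5,"tx":0.032,"ty":0,"tz":0,"rx":0,"ry":0,"rz":0},{"fingers":0.5,"tx":0.04,"ty":0,"tz":0,"rx":0,"ry":0,"rz":0}]'; python3 -m creep '[{"fingers":0.5,"tx":0.008,"ty":0,"tz":0,"rx":0,"ry":0,"rz":0},{"fingers":0.5,"tx":0.016,"ty":0,"tz":0,"rx":0,"ry":0,"rz":0},{"fingers":0.5,"tx":0.024,"ty":0,"tz":0,"rx":0,"ry":0,"rz":0},{"fingers":0.5,"tx":0.032,"ty":0,"tz":0,"rx":0,"ry":0,"rz":0},{"fingers":0.5,"tx":0.04,"ty":0,"tz":0,"rx":0,"ry":0,"rz":0}]'
python3 - <<'E'
from plant import *
import cv2
c=capture('top'); cv2.imwrite('pics/top4.png',cv2.convertScaleAbs(cv2.resize(c['image'][180:300,200:360],None,fx=5,fy=5,interpolation=cv2.INTER_CUBIC),alpha=1.5))
E
```

```text
t: 8.25
tool_pos: [660.3, -45.0, 90.7]
tool_rot: [3.135, 0.004, 1.591]
force: [-0.7, -7.3, 3.6]
width: 0.501
finger_force: 0.0
t: 8.75
tool_pos: [659.5, -5.0, 90.7]
tool_rot: [3.135, 0.004, 1.591]
force: [0.5, -7.6, 3.5]
width: 0.501
finger_force: 0.0
```

View pics/top4.png

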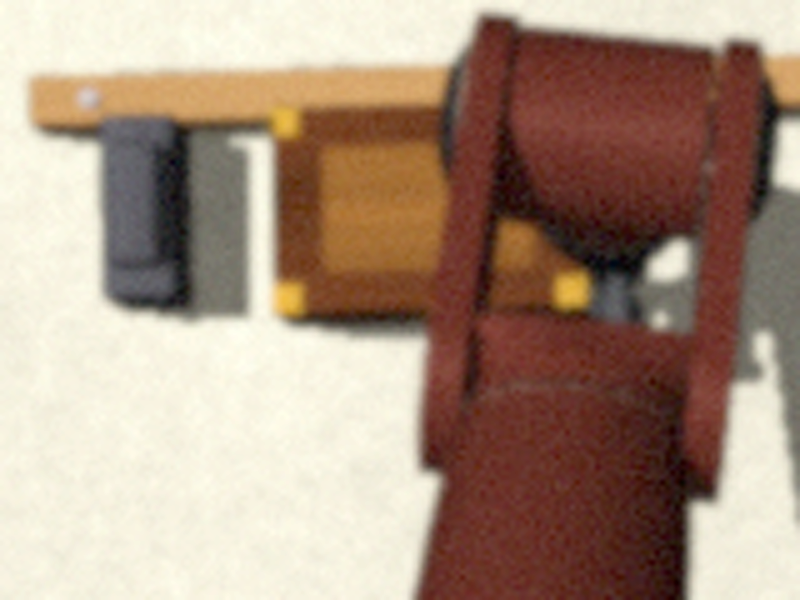

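The chest is still flush, with its left end at x≈273 and about 48 mm to go. I'll continue, then creep.

```bash
python3 -m creep '[{"fingers":0.5,"tx":0.008,"ty":0,"tz":0,"rx":0,"ry":0,"rz":0},{"fingers":0.5,"tx":0.016,"ty":0,"tz":0,"rx":0,"ry":0,"rz":0},{"fingers":0.5,"tx":0.024,"ty":0,"tz":0,"rx":0,"ry":0,"rz":0},{"fingers":0.5,"tx":0.032,"ty":0,"tz":0,"rx":0,"ry":0,"rz":0},{"fingers":0.5,"tx":0.038,"ty":0,"tz":0,"rx":0,"ry":0,"rz":0}]'; python3 -m creep '[{"fingers":0.5,"tx":0.003,"ty":0,"tz":0,"rx":0,"ry":0,"rz":0},{"fingers":0.5,"tx":0.005,"ty":0,"tz":0,"rx":0,"ry":0,"rz":0}]';  for i in 1 2 3 4 5; do python3 -m creep '[{"fingers":0.5,"tx":0.001,"ty":0,"tz":0,"rx":0,"ry":0,"rz":0}]'|sed -n '2p;4p'; done
```

```text
t: 9.3
tool_pos: [658.2, 33.4, 89.8]
tool_rot: [3.137, 0.003, 1.591]
force: [0.5, -6.9, 3.7]
width: 0.499
finger_force: 0.0
t: 9.5
tool_pos: [658.0, 38.4, 89.7]
tool_rot: [3.137, 0.003, 1.591]
force: [-0.1, -7.7, 3.1]
width: 0.499
finger_force: 0.0
tool_pos: [658.0, 39.3, 89.7]
force: [0.6, -8.0, 3.7]
tool_pos: [658.0, 40.1, 89.7]
force: [-0.1, -7.5, 4.1]
tool_pos: [658.0, 41.1, 89.7]
force: [-0.3, -6.8, 3.0]
tool_pos: [657.9, 42.0, 89.7]
force: [0.2, -8.1, 3.0]
tool_pos: [658.0, 42.1, 89.7]
force: [-0.2, -12.7, 3.4]
```

```bash
for i in 1 2; do python3 -m creep '[{"fingers":0.5,"tx":0.001,"ty":0,"tz":0,"rx":0,"ry":0,"rz":0}]'|sed -n '2p;4p'; done
```

```text
tool_pos: [657.9, 42.3, 89.8]
force: [-1.1, -15.9, 3.5]
tool_pos: [657.9, 42.4, 89.8]
force: [-1.6, -20.0, 4.0]
```

It has met the block. I'll retreat, lift and look.

```bash
python3 -m creep '[{"fingers":0.5,"tx":-0.03,"ty":0,"tz":0,"rx":0,"ry":0,"rz":0},{"fingers":0.5,"tx":-0.07,"ty":0,"tz":0,"rx":0,"ry":0,"rz":0},{"fingers":0.5,"tx":-0.07,"ty":0,"tz":-0.04,"rx":0,"ry":0,"rz":0},{"fingers":0.5,"tx":-0.07,"ty":0,"tz":-0.09,"rx":0,"ry":0,"rz":0},{"fingers":0.5,"tx":-0.07,"ty":0,"tz":-0.13,"rx":0,"ry":0,"rz":0}]'; python3 -m creep '[{"fingers":0.5,"tx":-0.03,"ty":-0.04,"tz":0,"rx":0,"ry":0,"rz":0},{"fingers":0.5,"tx":-0.06,"ty":-0.07,"tz":0,"rx":0,"ry":0,"rz":0},{"fingers":0.5,"tx":-0.08,"ty":-0.11,"tz":0,"rx":0,"ry":0,"rz":0},{"fingers":0.5,"tx":-0.1,"ty":-0.14,"tz":0,"rx":0,"ry":0,"rz":0},{"fingers":0.5,"tx":-0.1,"ty":-0.14,"tz":0,"rx":0,"ry":0,"rz":0}]'
python3 - <<'E'
from plant import *
import cv2, numpy as np
a=capture('top'); cv2.imwrite('pics/t5.png',a['image'])
f=lambda im:cv2.convertScaleAbs(cv2.resize(im,None,fx=5,fy=5,interpolation=cv2.INTER_CUBIC),alpha=1.5)
s=capture('side'); 
cv2.imwrite('pics/both5.png',np.vstack([f(a['image'][190:250,200:320]),f(s['image'][240:300,0+220:340])*1]))
cv2.imwrite('pics/top5full.png',a['image'])
b=cv2.imread('pics/top0.png'); 
for n,(u,v,r) in dict(bowl=(420,217,18),mug=(473,300,28),fig=(342,165,16)).items(): print(n,cv2.phaseCorrelate(*[np.float32(cv2.cvtColor(i[v-r:v+r,u-r:u+r],6)) for i in (b,a['image'])]))
E
```

```text
t: 10.7
tool_pos: [658.1, -23.5, 220.7]
tool_rot: [3.139, -0.0, 1.591]
force: [1.3, 0.2, 0.4]
width: 0.498
finger_force: 0.0
t: 11.2
tool_pos: [517.3, -127.4, 217.5]
tool_rot: [3.141, 0.0, 1.588]
force: [0.8, 0.8, 0.2]
width: 0.501
finger_force: 0.0
bowl ((0.027216018571831313, -0.05448544949577183), 1.0498525336568738)
mug ((-0.041838288712217064, -0.01956904461526321), 0.6910203071435292)
fig ((-0.050793003643022416, 0.057118946222466604), 0.9360102084465325)
```

View pics/both5.png

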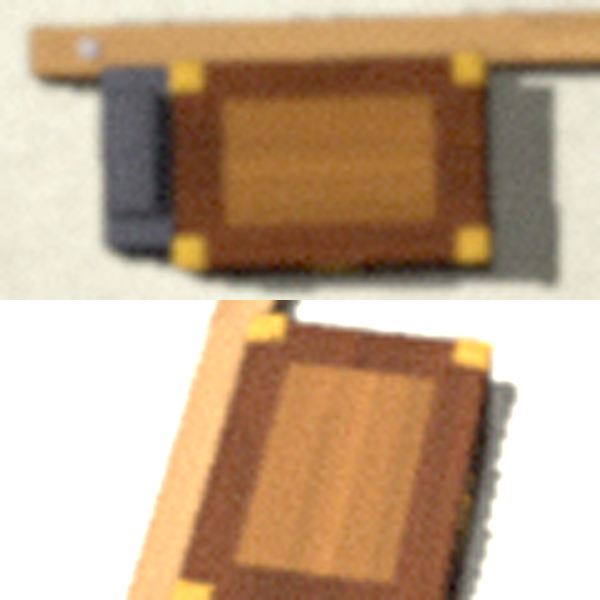

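The chest top corners are at TL (170,61), TR (484,53), BR (490,262) and BL (174,271). It sits square, at the same distance from the ledge line as when it was pressed against it, and its end is against the block. The bowl, mug and figurine haven't moved, and the gripper is clear.

```bash
python3 -c "
from plant import *
print(hand_in())"
```

```text
the job is handed in; nothing more can be done
None
```

The box was pushed flush against the ledge and up to the end block and the job handed in with the gripper clear; the last picture showed it square in the corner, with the bowl, mug and figurine unmoved and the candlestick never approached, though no verdict came back.

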